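# Reset the indexing carousel and load the filled baking moulds

### The job

Someone left the steel topping carousel part-way round: turn it back clockwise (seen from above) until it stops, for which its ratchet pawl must be off, and then have the pawl on again. Then load every filled baking mould: stand one upright in the middle of the empty round pad that faces the index post, advance the carousel anticlockwise by one click, load the next, and so on, until all are aboard and the carousel, let go, stands exactly one click on from its stop for each mould. The white button beside it is push-push and puts the pawl off and on; feel how far it stands out. Leave the other kitchen things where they are.

Things in the scene. Friction and masses are not known exactly. Their poses are not given: they have to be found in the camera images.
- button_rest (a point): Fixed point: centre of the white push-push button's top face when it stands OUT (70 mm above the table): pawl ON, the carousel advances with clicks and cannot turn back past one. The button is a cap 30 mm across on a grey block 46 x 46 mm, 48 mm high. Each full press, 17 mm straight down from out to a hard stop, then let go, changes it over; a shorter one changes nothing. State at the start unknown.
- button_in (a point): Fixed point: centre of that button's top face when it stays IN, 61 mm above the table, 9 mm below out: pawl OFF, the carousel turns freely both ways. From here a full press goes 8 mm further down to the same hard stop (top at 53 mm), after which it comes out. The button starts to move at about 3 N when out, 4 N when in, and needs about 5 N at the bottom.
- load_spot (a point): Point on the fixed stand: where the centre (half-way up) of a mould lies when it stands on the pad at the index post; 59 mm above the table and 88 mm from the carousel's axis. The index post is a dark post 12 x 12 mm, 44 mm high, outside the disc at 141 mm from the axis.
- knob (a point): Centre of the black knob bar on the carousel's axis, 113 mm above the table, turning with the carousel. The bar is 52 mm long (along its x), 14 mm wide (along its y), 28 mm high (top at 127 mm), on a thin post 11 mm across; a point on the bar's end shows the direction of pocket_0 (its -x).
- carousel (a joint): Turn in rad from the stop, anticlockwise from above; a click = 1.047 (60 degrees), range 0 to 4.49. A weak spring (0.045 N m/rad) pulls it back: let go, pawl on, it settles at the last click passed (1.047, 2.094, 3.142, 4.189); pawl off, it runs back for some seconds until friction stops it near 0.6, from where it is turned by hand. Below 1.047 no click bars turning back.
- pocket_0 (a point): Point turning with the carousel: where the centre of a mould standing in the middle of pad 0 lies (15 mm above the pad). Pad 0 faces the index post when the carousel is at its stop. The disc is 260 mm across, its top 41 mm above the table, with a lip 3 mm wide up to 48 mm; six dark rubber pads, 62 mm across, tops at 44 mm, lie 88 mm from the axis, 60 degrees apart. Moulds slide if it is jerked.
- pocket_1 (a point): Point turning with the carousel: where the centre of a mould standing in the middle of pad 1 lies (15 mm above the pad). Pad 1 faces the index post after 1 click.
- pocket_2 (a point): Point turning with the carousel: where the centre of a mould standing in the middle of pad 2 lies (15 mm above the pad). Pad 2 faces the index post after 2 clicks.
- pocket_3 (a point): Point turning with the carousel: where the centre of a mould standing in the middle of pad 3 lies (15 mm above the pad). Pad 3 faces the index post after 3 clicks.
- mould_0_center (a point): Centre (15 mm above its underside) of a filled baking mould: a plain aluminium cylinder 52 mm across and 30 mm high with a brown cake top, 110 g, standing loose. Two to four are there.
- mould_1_center (a point): Centre (15 mm above its underside) of a filled baking mould: a plain aluminium cylinder 52 mm across and 30 mm high with a brown cake top, 110 g, standing loose. Two to four are there.
- mould_2_center (a point): Centre (15 mm above its underside) of a filled baking mould: a plain aluminium cylinder 52 mm across and 30 mm high with a brown cake top, 110 g, standing loose. Two to four are there.
- mould_3_center (a point): Centre (15 mm above its underside) of a filled baking mould: a plain aluminium cylinder 52 mm across and 30 mm high with a brown cake top, 110 g, standing loose. Two to four are there.
- sugar_shaker: Bystander, to be left alone: steel shaker 50 mm across, 74 mm high; origin under its centre.
- cutter: Bystander, to be left alone: ring cutter 70 mm across, 40 mm high; origin under its centre.
- spatula: Bystander, to be left alone: spatula lying flat; origin under its centre.
Not all that is in view belongs to the job. What is shaped like the part that bears mould_3_center but blue is not meant.

How it is judged:
By the outcome, as a careful person would: the job done as asked, in the order asked, and still so for the second after the job is handed in, with the robot touching nothing.
Of mould_0, mould_1, mould_2, mould_3 only 2 to 4 are there at a start; the rules pass over those that are not, and their reading is None.
At some moment in a run one of mould_0, mould_1, mould_2, mould_3 may be knocked a few centimetres aside while the robot is not near it.
Once in a run the grip may slacken for a moment while it holds something.
It also fails if it takes over 210 s, if anything falls off the work surface, if the arm or the gripper's body presses on something with over 40 N, if the wrist force passes 120 N, or if a joint passes its speed limit or range.

### The arm

A 6-joint arm with a two-finger parallel gripper is mounted at the origin on the work surface. World frame = base frame: x ahead of the robot, y to its left, z up, the work surface at z = 0. Lengths are in mm, angles in rad, forces in N, time in s.
With the tool pointing down it reaches from about 275 to 875 mm from the base axis. Payload 12.5 kg.
Tool frame: the origin (TCP) lies at the very end of the fingers, on their centre line; the grasp point (between the pads) lies 19 mm behind it; z points along the fingers, y is the line along which they close (so a half turn about z gives the same grasp; the last joint's range is limited). The gripper opens to 85 mm and grips with 20 to 120 N. Pads are 22 mm wide; open, the fingers measure 114 mm over their backs; the gripper's body (76 mm by 85 mm) begins 54 mm behind the grasp point. The pads swing forward as they close: fully open they stand 13 mm farther back than shut.
Start: joints at [1.186, 0.351, 1.652, -0, 1.139, -0.085], TCP at [162.399, 525.463, 231.29] pointing down, gripper open.
Joint ranges: [-2.75, 2.75], [-0.79, 2.1], [0.01, 2.65], [-1.57, 4.71], [0.07, 3.14], [-2.87, 2.87]. Speed limits (rad/s): [2.22, 2.22, 2.79, 3.14, 3.14, 3.14].

### API

Orientations are given as a rotation vector (axis times angle).
In Python, from bench import read_state, vision, order, finder gives the robot as it stands. The module is installed in compiled form; this text tells all that it offers.
- The arm moves only by the tool servo_tool, never from a script. Its argument "moves" is one flat list of numbers, 5 for each row, row after row: the shift along the tool's x, y, z in m, then the turn about the tool's z in rad, then the opening in per cent of the stroke, from 0 (shut) to 100 (fully open). A call has 1 to 12 rows; each row is the pose to reach, as a shift and turn from the pose commanded when the call began, along the tool's axes at that moment; what a row does not reach only later rows make up. A row lasts 1/12 s, in which the tool goes at most 41.7 mm and 7.16 degrees, less where a joint would pass 70% of its speed; a pose out of reach is approached as far as the arm can. A call with a gripper value outside its range is refused whole. The fingers move at their own pace and stop on an object; "squeeze" is the grip in N (left out, the last holds). Time passes only in rows, so rows that repeat a pose let the fingers close. It gives the time, the measured TCP pose, the force, the opening and the grip force at its end, in the units of the state.
- read_state(): the state, without advancing time (a new reading comes with each control period).
- vision.camera(name): name is "scene" or "top"; returns the picture (480x640x3 uint8, red, green, blue); there is no depth.
- vision.camera_model(name): a dict with "camera_matrix" (3x3 intrinsics, pixels), "cam_to_world" (4x4, takes a point from camera to world coordinates). Camera axes: x right, y down, z forward; pixel columns grow to the right and rows downward; lengths in mm; the calibration is good to about 2 mm. A picture is of the moment at which its call begins. camera_model takes no time and is no camera call.
- order.finish_job(): hands the job in; it is judged then, once.
Trained networks look in the newest picture that a camera, given by its name, has taken for a name from the list of things; names that differ only in an ending like _2 or _b are one class to them, and where a whole thing is asked for, a point or a joint stands for the part that bears it (a point fixed in the world has none). Each returns a list of dicts, best first, with "p" (0 to 1); they miss things now and then, are a little off and sometimes report something else, mostly with a low value. They report only what shows in the picture. A call takes as long as a camera call. They do not tell look-alikes from the thing itself.
- finder.masks_of(camera, label): "region" (480x640 bool, what is visible of it) and "uv" ([column, row] in pixels, amid what is visible of it).
- finder.tip_of(camera, label): "uv" ([column, row] in pixels: a listed point, or the origin of a listed thing).
The state is a dict: "time_s": time; "joints": joint angles; "joint_velocities": joint speeds; "joint_efforts": joint torques, N m; "eef_pos": TCP position; "tool_rot": TCP orientation; "wrist_force": force on the tool from outside, world axes, zero at the start; "ft_torque": the same for the moment, N m; "width": opening from 0.0 (shut) to 1.0 (fully open); "grip_force": force on a finger pad.
Only numpy, scipy, OpenCV 4.12 (cv2) and the standard library are available. Lean on these libraries where they do the work, as an engineer would, in place of code of your own. Each camera call takes 0.05 s, during which the arm holds its last target. There are 200 camera calls.

## Working session

There is one attempt and no reset: what is moved stays moved. The work goes in short steps, Python scripts to look and compute and a tool call to move; the robot and the scene stay as the last step left them, time stands still between calls to the robot, and variables do not carry over. Pictures are saved under pics/ and viewed, at most 14 in all, crops included, and the job is handed in when it is done.

Besides the shell and the picture viewer there is one more tool, called after ">>>" as name(argument=value, ...), one argument or row to a line, values as JSON. servo_tool: Moves the arm, as the interface text tells. Its arguments: {"type":"object","properties":{"moves":{"type":"array"},"squeeze":{"type":"number"}},"required":["moves"]}

```bash
mkdir -p pics; cat > h.py <<'E'
import numpy as np, cv2
from bench import read_state, vision, order, finder
from scipy.spatial.transform import Rotation as R
def ray(cam,uv,z):
    m=vision.camera_model(cam);K=np.array(m["camera_matrix"]);T=np.array(m["cam_to_world"])
    d=T[:3,:3]@np.linalg.solve(K,[uv[0],uv[1],1.]);o=T[:3,3]
    return o+d*(z-o[2])/d[2]
def proj(cam,p):
    m=vision.camera_model(cam);K=np.array(m["camera_matrix"]);T=np.array(m["cam_to_world"])
    q=K@(T[:3,:3].T@(np.array(p)-T[:3,3]));return q[:2]/q[2]
def shot(cam,name):
    im=vision.camera(cam);cv2.imwrite(f"pics/{name}.png",cv2.cvtColor(im,cv2.COLOR_RGB2BGR));return im
def tool(d):  # world shift (mm) to tool axes (m)
    s=read_state();return np.round(R.from_rotvec(s["tool_rot"]).inv().apply(d)/1000,4)
E
cat > a.py <<'E'
from h import *
shot("top","top0");shot("scene","sc0")
s=read_state();print({k:np.round(v,3) for k,v in s.items()});print(R.from_rotvec(s["tool_rot"]).as_matrix().round(3))
for c in("top","scene"):
    m=vision.camera_model(c);print(c,np.round(m["cam_to_world"],2).tolist(),np.round(m["camera_matrix"]).tolist())
    for l,z in(("button_rest",70),("button_in",61),("load_spot",59),("knob",113),("pocket_0",59),("pocket_1",59),("mould_0_center",15)):
        for r in finder.tip_of(c,l): print(c,l,round(r["p"],2),np.round(r["uv"]),ray(c,r["uv"],z).round(1))
E
python3 a.py
```

```text
{'time_s': np.float64(0.1), 'joints': array([ 1.186,  0.351,  1.652, -0.   ,  1.139, -0.085]), 'joint_velocities': array([-0.001, -0.   , -0.001, -0.   ,  0.002,  0.   ]), 'joint_efforts': array([ 0.0000e+00, -5.0684e+01, -2.9188e+01, -0.0000e+00,  3.0000e-03,
       -0.0000e+00]), 'eef_pos': array([162.293, 525.211, 230.825]), 'tool_rot': array([-4.690e-01, -3.106e+00,  2.000e-03]), 'wrist_force': array([-0.493, -0.446,  0.065]), 'ft_torque': array([-0.005, -0.018,  0.071]), 'grip_force': np.float64(0.0), 'width': np.float64(1.001)}
[[-0.955  0.295 -0.   ]
 [ 0.295  0.955 -0.001]
 [ 0.    -0.001 -1.   ]]
top [[-0.01, -0.99, 0.14, 395.69], [-1.0, 0.01, 0.0, 106.71], [-0.0, -0.14, -0.99, 1172.66], [0.0, 0.0, 0.0, 1.0]] [[502.0, 0.0, 328.0], [0.0, 502.0, 245.0], [0.0, 0.0, 1.0]]
top button_rest 0.92 [496. 249.] [ 536.1 -264.6   70. ]
top button_rest 0.69 [241. 187.] [684.3 301.6  70. ]
top button_in 0.66 [494. 247.] [ 541.4 -263.6   61. ]
top load_spot 0.85 [412. 280.] [471.3 -77.8  59. ]
top load_spot 0.64 [234. 242.] [560.8 316.8  59. ]
top knob 0.71 [419. 235.] [562.2 -87.8 113. ]
t
[... 812 characters left out ...]

scene button_in 0.56 [225. 365.] [ 537.1 -267.9   61. ]
scene load_spot 0.61 [253. 290.] [479.1 -91.7  59. ]
scene knob 0.77 [278. 292.] [553.  -93.3 113. ]
scene knob 0.55 [307. 224.] [503.9  98.3 113. ]
scene pocket_0 0.77 [269. 342.] [ 584.4 -179.2   59. ]
scene pocket_0 0.73 [308. 332.] [ 640.3 -117.2   59. ]
scene pocket_0 0.68 [255. 281.] [468.6 -69.8  59. ]
scene pocket_0 0.58 [245. 318.] [ 506.2 -159.8   59. ]
scene pocket_1 0.77 [269. 342.] [ 584.4 -179.2   59. ]
scene pocket_1 0.73 [308. 332.] [ 640.3 -117.2   59. ]
scene pocket_1 0.68 [255. 281.] [468.6 -69.8  59. ]
scene pocket_1 0.58 [245. 318.] [ 506.2 -159.8   59. ]
scene mould_0_center 0.18 [268. 339.] [ 562.6 -157.1   15. ]
```

View pics/top0.png

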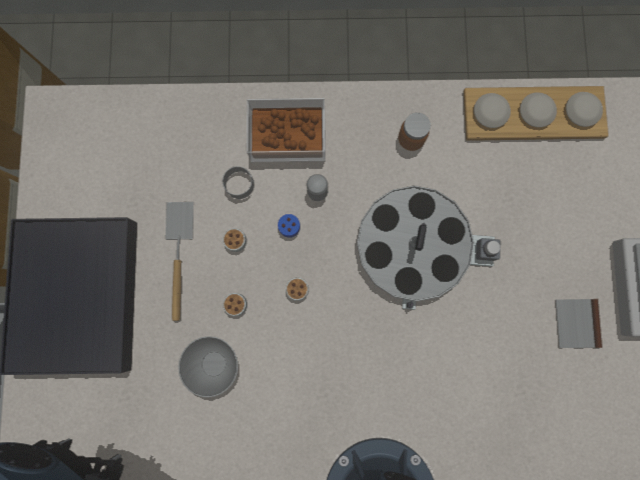

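View pics/sc0.png

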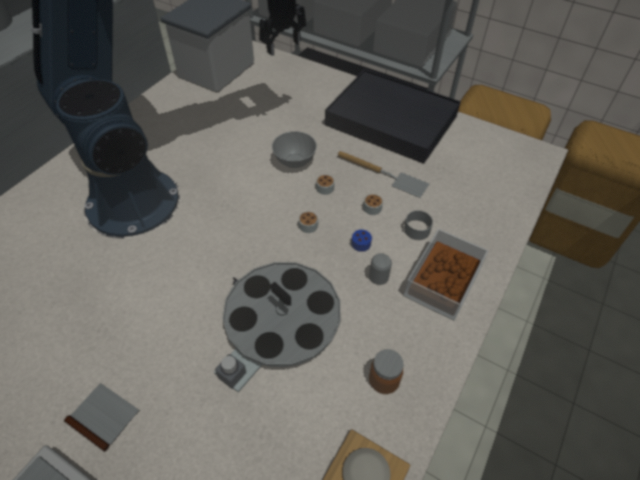

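The top view shows three moulds at (234,240), (234,305) and (297,290), with the blue decoy at (289,226). The carousel is around (414,244), the index post at (408,305) and the button at (488,249). The scene view agrees.

```bash
cat > b.py <<'E'
from h import *
a=cv2.imread("pics/top0.png");b=cv2.imread("pics/sc0.png")
A=cv2.resize(a[180:320,350:515],None,fx=4,fy=4,interpolation=cv2.INTER_CUBIC)
cv2.imwrite("pics/cropA.png",A);B=cv2.resize(b[255:390,210:345],None,fx=4,fy=4,interpolation=cv2.INTER_CUBIC);cv2.imwrite("pics/cropB.png",B)
def blobs(im,cam,box,thr,z,lo,hi):
    x0,x1,y0,y1=box;g=im[y0:y1,x0:x1].max(2);n,l,st,c=cv2.connectedComponentsWithStats((g<thr).astype(np.uint8))
    for i in range(1,n):
        if lo<st[i,4]<hi: print(cam,c[i]+[x0,y0],st[i],ray(cam,c[i]+[x0,y0],z).round(1))
blobs(a,"top",(350,515,180,320),60,44,15,900)
blobs(b,"scene",(210,345,255,390),60,44,15,900)
for l in("mould_0_center","spatula","cutter","sugar_shaker"):
    for c in("top","scene"):
        for r in finder.masks_of(c,l):
            m=r["region"];n,_,st,ce=cv2.connectedComponentsWithStats(m.astype(np.uint8));print(l,c,round(r["p"],2),np.round(r["uv"],1),m.sum(),ray(c,r["uv"],22).round(1))
E
python3 b.py
```

```text
top [421.28180039 205.38551859] [ 59  13  26  26 511] [ 642.4 -108.1   44. ]
top [385.27713178 217.4379845 ] [ 23  25  26  26 516] [615.4 -24.7  44. ]
top [450.83269962 230.27946768] [ 88  38  26  26 526] [ 583.6 -173.1   44. ]
top [419.12820513 239.05128205] [ 65  45  11  25 117] [ 564.4 -100.1   44. ]
top [478.28571429 250.42857143] [127  61   7  19  49] [ 536.5 -233.    44. ]
top [378.26666667 254.68952381] [ 16  62  26  26 525] [529.9  -6.3  44. ]
top [444.54495413 267.77981651] [ 82  75  26  26 545] [ 498.1 -154.9   44. ]
top [407.91896869 280.39410681] [ 45  88  27  26 543] [470.9 -71.3  44. ]
scene [293.83732057 278.86842105] [ 72  14  25  21 418] [535.3 -10.4  44. ]
scene [265.74964029 289.64460432] [ 35  21  46  34 695] [496.5 -68.9  44. ]
scene [319.99573561 302.14285714] [ 97  36  27  23 469] [620.  -32.7  44. ]
scene [242.79405941 318.59405941] [ 20  52  27  24 505] [ 496.7 -157.1   44. ]
scene [308.86948529 335.92830882] [ 85  69  28  25 544] [ 643.2 -117.4   44. ]
scene [268.6031746 344.7654321] [ 45  77  28  26 567] [ 581.2 -179.5   44. ]
scene [240.125  373.8125] [ 26 115   8   8  16] [ 568.7 -263.    44. ]
scene [226.23809524 379.95238095] [  8 119  19  12  42] [ 552.5 -288.2   44. ]
spatula top 0.55 [176.6 229.5] 1615 [598.  458.6  22. ]
spatula scene 0.72 [403.9 173.9] 824 [597.8 464.1  22. ]
cutter top 0.88 [236.5 170.6] 374 [737.3 320.9  22. ]
cutter top 0.72 [422.7 244.7] 11406 [ 554.4 -111.9   22. ]
cutter scene 0.89 [414.8 226.9] 544 [705.7 300.6  22. ]
sugar_shaker top 0.8 [315.7 185.2] 500 [699.2 134.1  22. ]
sugar_shaker scene 0.96 [381.7 271.5] 591 [695.9 130.   22. ]
sugar_shaker scene 0.74 [371.9 202.3] 325 [570.9 319.5  22. ]
sugar_shaker scene 0.54 [275.  319.4] 11021 [ 550.1 -112.3   22. ]
```

View pics/cropA.png

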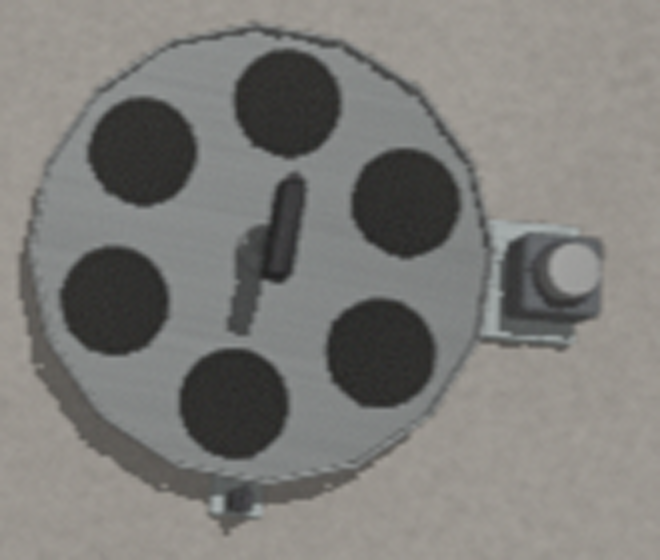

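View pics/cropB.png

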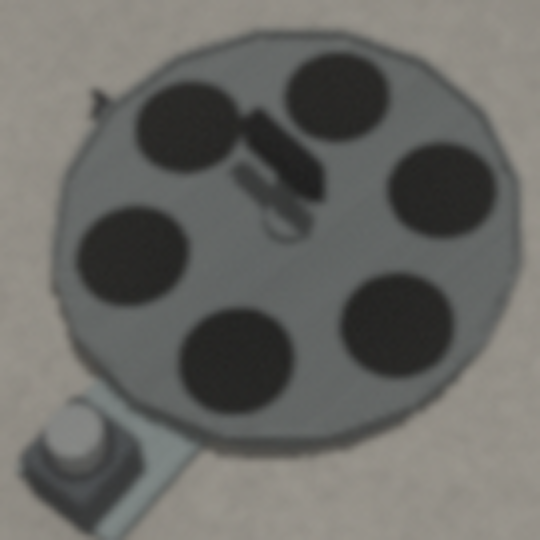

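Crop A shows the knob bar running from (276,275) to (293,178), and crop B shows its pointed end away from the robot. Pad 0 therefore appears to be opposite the index post at (238,497), about 3 clicks on.

```bash
cat >> h.py <<'E'
def blob(cam,uv,r,test,z):
    im=cv2.imread(f"pics/{cam}.png").astype(int);x,y=map(int,uv);c=im[y-r:y+r+1,x-r:x+r+1]
    m=test(c);v,u=np.nonzero(m);uv=np.array([u.mean()+x-r,v.mean()+y-r]);return uv,m.sum(),ray(cam.split('0')[0] if cam.startswith('top') else 'scene',uv,z)
brown=lambda c:(c[...,2]-c[...,0]>30)
def go(p,yaw=None,n=None):
    "tool shift [m], turn for TCP target p (world mm), yaw of tool y in deg"
    s=read_state();Rm=R.from_rotvec(s["tool_rot"]);m=Rm.as_matrix();y0=np.degrees(np.arctan2(m[1,1],m[0,1]))
    d=Rm.inv().apply(np.array(p)-s["eef_pos"])/1000
    t=0 if yaw is None else -np.radians((yaw-y0+180)%360-180)
    print("pos",s["eef_pos"].round(1),"yaw",y0.round(2),"shift",d.round(4),"turn",np.round(t,4),"F",s["wrist_force"].round(1),"M",s["ft_torque"].round(2),"w",round(float(s["width"]),3),"t",round(float(s["time_s"]),1))
E
cat > c.py <<'E'
from h import *
for uv in((234,240),(234,305),(297,290)):
    print("top",*blob("top0",uv,13,brown,30))
for uv in((325,183),(372,203),(308,220)):
    print("scene",*blob("sc0",uv,12,brown,30))
C=np.array([556.7,-89.7])
p=ray("top",(409.3,303.5),44)[:2];d=p-C;print("post",p,np.hypot(*d),np.degrees(np.arctan2(d[1],d[0])))
for c,uv in(("top",(493,247.5)),("scene",(229,362))):
    for z in(61,70):print(c,z,ray(c,uv,z).round(1))
# circle centre of cap (bright)
for f,c,uv in(("top0","top",(493,248)),("sc0","scene",(229,363))):
    im=cv2.imread(f"pics/{f}.png").astype(int);x,y=uv;q=im[y-11:y+12,x-11:x+12].min(2);print(q[::2,::2])
go((536,-265,120),90)
E
python3 c.py
```

```text
top [233.23487544 238.72241993] 281 [573.21671661 325.0642281   30.        ]
top [233.66329966 303.83838384] 297 [424.23413724 322.2020136   30.        ]
top [296.50671141 288.52348993] 298 [456.82702566 179.93468986  30.        ]
scene [324.92592593 180.2962963 ] 135 [424.15712557 318.19827589  30.        ]
scene [373.23717949 200.25      ] 156 [573.33781963 321.06919302  30.        ]
scene [307.86627907 218.12790698] 172 [457.34411489 175.73016364  30.        ]
post [419.27339796 -72.55820898] 138.49155912277936 172.88998162718772
top 61 [ 540.5 -261.1   61. ]
top 70 [ 539.3 -258.1   70. ]
scene 61 [ 540.2 -259.4   61. ]
scene 70 [ 543.8 -262.1   70. ]
[[161 161 157 156 154 156 151 138 143 145 144 140]
 [ 95 100  99  96  99 104 101 108 113 131 142 140]
 [ 97 104  83  73 116 152 148 127  96 109 142 140]
 [ 94  82  76 130 160 157 156 155 135 104 139 139]
 [ 85  73  85 157 158 155 156 153 152 126 139 140]
 [ 71  68  90 158 156 156 155 154 151 129 139 139]
 [ 87  64  80 141 156 155 154 152 151 130 139 139]
 [ 92  55  78 104 153 154 153 152 136 122 142 139]
 [ 97  74  59  79  90 120 125
[... 222 characters left out ...]
 74]
 [135 136 135 135 126 106 103 112 122 121 107  85]
 [134 134 132 132 123 117 113 106 109 118 120 112]
 [132 135 130 130 130 131 130 126 105 100 116 120]
 [131 131 130 130 131 132 131 130 119  81  89 111]
 [129 116 128 130 131 131 131 132 122  78  70  84]
 [115  94 123 131 132 133 132 130 116  76  66  75]
 [ 87  75 107 129 131 133 130 121  98  73  65  74]
 [ 79  68  75 106 119 122 118  98  84  67  67  72]
 [ 77  70  63  77  88  91  89  85  77  64  69  67]
 [ 67  71  65  65  74  80  79  76  64  69  68  59]
 [ 58  62  69  67  63  63  63  66  72  69  60  57]]
pos [162.4 525.5 231.3] yaw 72.82 shift [-0.5904 -0.6449  0.1113] turn -0.2998 F [-0.8 -0.2  0. ] M [-0.04  0.01  0.04] w 0.999 t 1.2
```

```bash
cat >> h.py <<'E'
def pads(im,C=(556.7,-89.7),cam="top"):
    uv0=proj(cam,(*C,44)).astype(int);x,y=uv0;g=im[y-70:y+71,x-70:x+71].max(2);n,l,st,c=cv2.connectedComponentsWithStats((g<60).astype(np.uint8))
    P=np.array([ray(cam,c[i]+[x-70,y-70],44)[:2] for i in range(1,n) if 300<st[i,4]<700])
    d=P-C;k=np.abs(np.hypot(*d.T)-88)<6;a=np.arctan2(d[k,1],d[k,0])
    print("pads",k.sum(),"angle mod60",np.degrees(np.angle(np.exp(6j*a).mean()))/6,"R",np.hypot(*d[k].T).round(1),"mean",P[k].mean(0).round(1),"knobpix")
E
python3 - <<'E'
from h import *
pads(cv2.imread("pics/top0.png"))
im=shot("top","top1");pads(im)
cv2.imwrite("pics/cropC.png",cv2.resize(cv2.imread("pics/top1.png")[180:320,350:515],None,fx=4,fy=4,interpolation=cv2.INTER_CUBIC))
print(ray("scene",(234.5,280.7),30),ray("top",(409.3,303.5),30))
go((540,-262,150),90)
E
```

```text
pads 6 angle mod60 -12.099006090803483 R [87.7 87.6 87.6 87.6 87.6 87.8] mean [556.7 -89.7] knobpix
pads 6 angle mod60 -5.723862175274007 R [87.9 87.6 88.1 87.6 88.  87.7] mean [556.8 -89.8] knobpix
[413.2180542  -79.88478903  30.        ] [419.56591673 -74.7818485   30.        ]
pos [162.4 525.5 231.3] yaw 72.82 shift [-0.5933 -0.6408  0.0813] turn -0.2998 F [ 0.1 -1.  -0.2] M [-0.   -0.02 -0.02] w 0.994 t 1.2
```

View pics/cropC.png

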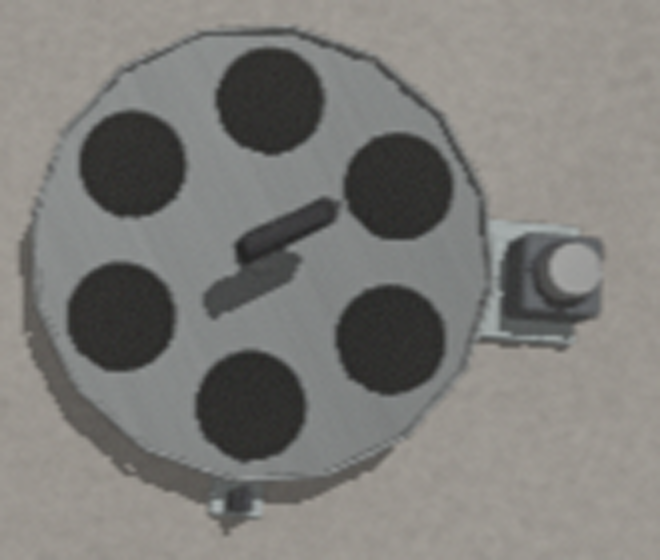

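Between t=0.1 and t=1.2 the carousel turned clockwise by 54° (the bar now points from (240,255) to (335,205)). The pawl is off and the carousel is running back. I'll move over to the knob.

```bash
python3 -c "
from h import *
go((557,-92,200),117)"
```

```text
pos [162.4 525.5 231.3] yaw 72.82 shift [-0.5594 -0.4734  0.0313] turn -0.771 F [ 0.1 -1.  -0.2] M [-0.   -0.02 -0.02] w 0.994 t 1.2
```

>>> servo_tool(
  moves=[-0.03,-0.025,0,-0.06,100,-0.06,-0.05,0,-0.12,100,-0.09,-0.076,0,-0.18,100,-0.12,-0.101,0,-0.24,100,-0.15,-0.127,0,-0.3,100,-0.18,-0.152,0,-0.36,100,-0.21,-0.178,0,-0.42,100,-0.24,-0.203,0,-0.48,100,-0.27,-0.228,0,-0.54,100,-0.3,-0.254,0,-0.6,100,-0.33,-0.279,0,-0.66,100,-0.36,-0.305,0,-0.771,100],
)

```text
time_s: 2.25
eef_pos: [415.6, 128.5, 231.6]
tool_rot: [-0.723, 3.057, -0.0]
wrist_force: [1.2, 0.8, 0.0]
width: 1.003
grip_force: 0.0
```

```bash
python3 -c "
from h import *
go((557,-92,200),117)
pads(shot('top','top2'))"
```

```text
pos [415.6 128.5 231.6] yaw 116.62 shift [-0.0276 -0.2605  0.0316] turn -0.0067 F [1.2 0.8 0. ] M [0.03 0.06 0.01] w 1.003 t 2.2
pads 6 angle mod60 -5.709590451539158 R [87.5 87.5 87.9 87.7 87.9 87.6] mean [556.7 -89.9] knobpix
```

The pads stand at the same −5.7° as before, so the carousel settled at click 2. That means the pawl is ON (button out) and the index direction is about 174.3°. I'll press the button with the fingers shut.

```bash
python3 -c "
from h import *
go((541,-261,100))"
```

```text
pos [418.4 124.7 231.7] yaw 117.46 shift [ 0.0692 -0.3985  0.1325] turn 0 F [ 0.2 -2.5  0. ] M [-0.04  0.03 -0.03] w 0.999 t 2.3
```

>>> servo_tool(
  moves=[0.006,-0.036,0.01,0,0,0.013,-0.073,0.02,0,0,0.019,-0.11,0.03,0,0,0.025,-0.146,0.04,0,0,0.032,-0.182,0.05,0,0,0.038,-0.218,0.06,0,0,0.044,-0.255,0.07,0,0,0.05,-0.29,0.08,0,0,0.057,-0.33,0.095,0,0,0.063,-0.364,0.11,0,0,0.069,-0.398,0.13,0,0,0.069,-0.398,0.132,0,0],
)

```text
time_s: 3.3
eef_pos: [530.4, -260.9, 96.0]
tool_rot: [0.714, -3.057, -0.001]
wrist_force: [-0.2, 0.3, -2.0]
width: -0.002
grip_force: 0.0
```

```bash
python3 -c "
from h import *
go((541,-261,76))"
```

```text
pos [ 530.4 -260.9   96. ] yaw 116.3 shift [-0.0095 -0.0048  0.0199] turn 0 F [-0.2  0.3 -2. ] M [ 0.02 -0.01  0.03] w -0.002 t 3.3
```

>>> servo_tool(
  moves=[-0.005,-0.002,0,0,0,-0.0095,-0.0048,0,0,0,-0.0095,-0.0048,0.01,0,0,-0.0095,-0.0048,0.018,0,0,-0.0095,-0.0048,0.022,0,0,-0.0095,-0.0048,0.025,0,0,-0.0095,-0.0048,0.028,0,0,-0.0095,-0.0048,0.03,0,0,-0.0095,-0.0048,0.03,0,0],
)

```text
time_s: 4.05
eef_pos: [541.1, -256.4, 69.2]
tool_rot: [0.72, -3.058, -0.0]
wrist_force: [-0.9, 1.8, 1.4]
width: 0.004
grip_force: 0.9
```

```bash
python3 -c "
from h import *
go((541,-261,52))"
```

```text
pos [ 541.1 -256.4   69.2] yaw 116.5 shift [ 0.0022 -0.0041  0.0172] turn 0 F [-0.9  1.8  1.4] M [0.17 0.17 0.  ] w 0.004 t 4.0
```

>>> servo_tool(
  moves=[0,0,0.004,0,0,0.001,-0.002,0.008,0,0,0.001,-0.002,0.012,0,0,0.001,-0.002,0.015,0,0,0.001,-0.002,0.017,0,0,0.001,-0.002,0.018,0,0,0.001,-0.002,0.018,0,0],
)

```text
time_s: 4.63
eef_pos: [541.5, -259.1, 52.7]
tool_rot: [-0.72, 3.057, -0.001]
wrist_force: [-4.4, 2.9, 19.5]
width: 0.0
grip_force: 9.5
```

```bash
python3 -c "
from h import *
go((541,-261,52))"
```

```text
pos [ 541.5 -259.1   52.7] yaw 116.5 shift [ 0.0014 -0.0015  0.0007] turn 0 F [-4.4  2.9 19.5] M [ 0.61  0.82 -0.01] w 0.0 t 4.6
```

Reached the hard stop at 53 mm with 19.5 N. Now I'll raise the tool straight up.

>>> servo_tool(
  moves=[0,0,-0.008,0,0,0,0,-0.02,0,0,0,0,-0.04,0,0,0,0,-0.065,0,0,0,0,-0.09,0,0,0,0,-0.11,0,0,0,0.025,-0.125,0,20,0,0.055,-0.125,0,50,0,0.09,-0.125,0,80,0,0.09,-0.125,0,80,0,0.09,-0.125,0,80,0,0.09,-0.125,0,80],
)

```text
time_s: 5.63
eef_pos: [501.4, -178.6, 176.7]
tool_rot: [-0.72, 3.057, -0.001]
wrist_force: [-0.2, -0.2, 0.0]
width: 0.805
grip_force: 0.0
```

```bash
python3 -c "
from h import *
pads(shot('top','top3'))
go((557,-92,175),112)
shot('scene','sc3')"
```

```text
pads 5 angle mod60 8.781202469482766 R [86.4 88.  86.3 87.4 88.3] mean [562.5 -74. ] knobpix
pos [ 501.5 -178.9  176.5] yaw 116.48 shift [-0.0885  0.053   0.0015] turn 0.0783 F [-0.4  0.6 -0.1] M [-0.02 -0.02  0.  ] w 0.803 t 5.7
```

>>> servo_tool(
  moves=[0,0,0,0,80,0,0,0,0,80,0,0,0,0,80,0,0,0,0,80,0,0,0,0,80,0,0,0,0,80,0,0,0,0,80,0,0,0,0,80,0,0,0,0,80,0,0,0,0,80,0,0,0,0,80,0,0,0,0,80],
)

```text
time_s: 6.73
eef_pos: [501.0, -178.2, 176.3]
tool_rot: [-0.72, 3.058, -0.0]
wrist_force: [-0.5, 0.4, -0.3]
width: 0.798
grip_force: 0.0
```

>>> servo_tool(
  moves=[0,0,0,0,80,0,0,0,0,80,0,0,0,0,80,0,0,0,0,80,0,0,0,0,80,0,0,0,0,80,0,0,0,0,80,0,0,0,0,80,0,0,0,0,80,0,0,0,0,80,0,0,0,0,80,0,0,0,0,80],
)

```text
time_s: 7.73
eef_pos: [501.0, -178.2, 176.3]
tool_rot: [-0.72, 3.058, 0.0]
wrist_force: [-0.3, -0.5, 0.6]
width: 0.804
grip_force: 0.0
```

```bash
python3 -c "
from h import *
pads(shot('top','top4'));pads(shot('top','top5'))
im=cv2.imread('pics/top5.png')[180:320,350:515]
cv2.imwrite('pics/cropD.png',cv2.resize(im,None,fx=4,fy=4,interpolation=cv2.INTER_CUBIC))
go((557,-92,175),112)"
```

```text
pads 5 angle mod60 -17.80689613123858 R [87.  86.3 88.2 87.  87.8] mean [569.3 -78.4] knobpix
pads 5 angle mod60 -18.124029752944143 R [87.5 85.9 88.1 86.9 87.8] mean [569.4 -78.5] knobpix
pos [ 501.  -178.2  176.3] yaw 116.5 shift [-0.0886  0.0522  0.0013] turn 0.0785 F [-0.3 -0.3 -0.5] M [ 0.    0.01 -0.02] w 0.802 t 7.8
```

View pics/cropD.png

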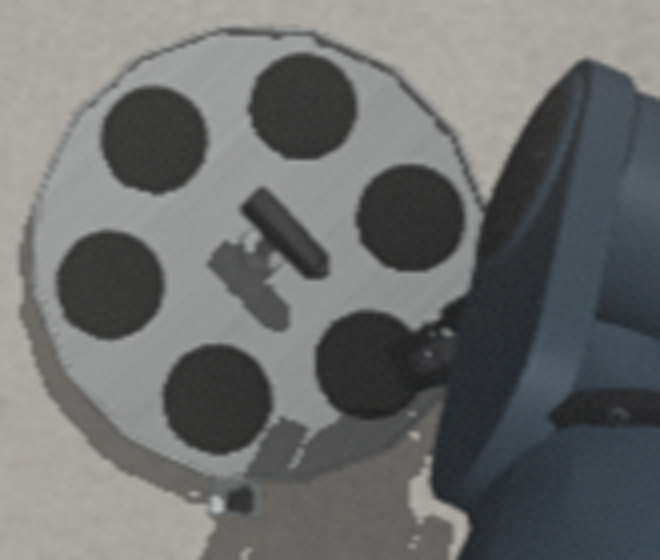

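The bar's pointed end is at (322,272) in the crop, so the pointer is at about 222°, roughly 48° from the stop and still creeping. I'll wait a little longer.

>>> servo_tool(
  moves=[0,0,0,0,80,0,0,0,0,80,0,0,0,0,80,0,0,0,0,80,0,0,0,0,80,0,0,0,0,80,0,0,0,0,80,0,0,0,0,80,0,0,0,0,80,0,0,0,0,80,0,0,0,0,80,0,0,0,0,80],
)

```text
time_s: 8.83
eef_pos: [501.0, -178.2, 176.3]
tool_rot: [0.72, -3.058, -0.0]
wrist_force: [-0.0, 0.0, 1.0]
width: 0.797
grip_force: 0.0
```

>>> servo_tool(
  moves=[0,0,0,0,80,0,0,0,0,80,0,0,0,0,80,0,0,0,0,80,0,0,0,0,80,0,0,0,0,80,0,0,0,0,80,0,0,0,0,80,0,0,0,0,80,0,0,0,0,80,0,0,0,0,80,0,0,0,0,80],
)

```text
time_s: 9.83
eef_pos: [501.0, -178.2, 176.3]
tool_rot: [0.72, -3.058, -0.0]
wrist_force: [0.1, 0.3, 0.1]
width: 0.801
grip_force: 0.0
```

```bash
python3 -c "
from h import *
pads(shot('top','top4'));pads(shot('top','top5'))
go((557,-92,175),112)"
```

```text
pads 5 angle mod60 -26.732373627413764 R [87.2 86.5 88.  87.2 87.7] mean [571.  -80.4] knobpix
pads 5 angle mod60 -26.823955515852536 R [87.4 85.9 88.2 86.7 87.7] mean [570.9 -80.7] knobpix
pos [ 501.  -178.2  176.3] yaw 116.5 shift [-0.0885  0.0522  0.0013] turn 0.0785 F [-0.7  0.1 -0.4] M [-0.    0.04 -0.04] w 0.799 t 9.9
```

>>> servo_tool(
  moves=[-0.03,0.018,0,-0.03,60,-0.06,0.036,0,-0.06,60,-0.0885,0.0522,0,-0.06,60,-0.0885,0.0522,0.02,-0.06,60,-0.0885,0.0522,0.04,-0.06,60,-0.0885,0.0522,0.06,-0.06,60,-0.0885,0.0522,0.077,-0.06,60,-0.0885,0.0522,0.078,-0.06,60,-0.0885,0.0522,0.078,-0.06,60],
)

```text
time_s: 10.68
eef_pos: [556.6, -92.0, 97.9]
tool_rot: [0.811, -3.034, -0.001]
wrist_force: [-0.0, -0.6, 1.0]
width: 0.602
grip_force: 0.0
```

>>> servo_tool(
  moves=[0,0,0,0,40,0,0,0,0,30,0,0,0,0,20,0,0,0,0,10,0,0,0,0,0,0,0,0,0,0,0,0,0,0,0,0,0,0,0,0],
  squeeze=30,
)

```text
time_s: 11.35
eef_pos: [557.1, -91.6, 99.4]
tool_rot: [-0.811, 3.034, 0.001]
wrist_force: [-3.2, 3.9, 7.1]
width: 0.158
grip_force: 30.1
```

```bash
python3 -c "
from h import *
go((557,-92,98),84.3)"
```

```text
pos [557.1 -91.6  99.4] yaw 119.92 shift [ 0.0003 -0.0003  0.0014] turn 0.6218 F [-3.2  3.9  7.1] M [ 0.72  0.48 -0.07] w 0.158 t 11.3
```

>>> servo_tool(
  moves=[0,0,-0.001,0.06,0,0,0,-0.001,0.12,0,0,0,-0.001,0.18,0,0,0,-0.001,0.24,0,0,0,-0.001,0.3,0,0,0,-0.001,0.36,0,0,0,-0.001,0.42,0,0,0,-0.001,0.48,0,0,0,-0.001,0.53,0,0,0,-0.001,0.57,0,0,0,-0.001,0.6,0,0,0,-0.001,0.6,0],
)

```text
time_s: 12.35
eef_pos: [557.1, -91.7, 99.5]
tool_rot: [0.124, 3.139, 0.001]
wrist_force: [1.8, 2.9, -4.2]
width: 0.16
grip_force: 31.0
```

```bash
python3 -c "
from h import *
go((557,-92,98),84.3)"
```

```text
pos [557.1 -91.7  99.5] yaw 85.47 shift [ 0.0001 -0.0003  0.0015] turn 0.0205 F [ 1.8  2.9 -4.2] M [ 0.6  -0.3  -0.06] w 0.16 t 12.3
```

>>> servo_tool(
  moves=[0,0,0.001,0.015,0,0,0,0.001,0.03,0,0,0,0.001,0.045,0,0,0,0.001,0.055,0,0,0,0.001,0.055,0],
)

```text
time_s: 12.77
eef_pos: [557.1, -91.7, 99.5]
tool_rot: [0.204, 3.134, -0.0]
wrist_force: [-4.0, 4.5, 9.2]
width: 0.156
grip_force: 44.3
```

```bash
python3 -c "
from h import *
go((557,-92,98),84.3)"
```

```text
pos [557.1 -91.7  99.5] yaw 82.54 shift [ 0.0001 -0.0003  0.0015] turn -0.0308 F [-4.   4.5  9.2] M [0.86 0.49 0.98] w 0.156 t 12.8
```

Mz is now about 1 N·m, so the carousel is at its stop. I'll open the gripper and rise.

>>> servo_tool(
  moves=[0,0,0,-0.01,10,0,0,0,-0.01,35,0,0,0,-0.01,60,0,0,0,-0.01,60,0,0,-0.03,-0.01,60,0,0,-0.06,-0.01,60,0.01,-0.03,-0.07,-0.01,40,0.015,-0.06,-0.07,-0.01,20,0.02,-0.09,-0.07,-0.01,0,0.02,-0.12,-0.07,-0.01,0,0.02,-0.14,-0.07,-0.01,0,0.02,-0.14,-0.07,-0.01,0],
)

```text
time_s: 13.77
eef_pos: [518.1, -231.6, 168.4]
tool_rot: [0.197, 3.135, -0.002]
wrist_force: [0.6, -0.5, 0.3]
width: 0.001
grip_force: 0.0
```

```bash
python3 -c "
from h import *
pads(shot('top','top6'))
go((541,-260,80),84.3);go((541,-260,60),84.3);go((541,-260,50),84.3)"
```

```text
pads 6 angle mod60 -5.550755173848803 R [86.8 87.1 87.9 87.7 88.5 87.9] mean [556.4 -90. ] knobpix
pos [ 518.2 -229.8  168.2] yaw 82.82 shift [-0.0264 -0.0271  0.0882] turn -0.0257 F [0.1 0.  0.2] M [-0.01  0.05 -0.  ] w 0.002 t 13.8
pos [ 518.2 -229.8  168.2] yaw 82.82 shift [-0.0264 -0.0271  0.1082] turn -0.0257 F [0.1 0.  0.2] M [-0.01  0.05 -0.  ] w 0.002 t 13.8
pos [ 518.2 -229.8  168.2] yaw 82.82 shift [-0.0264 -0.0271  0.1182] turn -0.0257 F [0.1 0.  0.2] M [-0.01  0.05 -0.  ] w 0.002 t 13.8
```

Pads at −5.55° mod 60, so the carousel is at the stop. Next I'll press the button to put the pawl on, probing the height first.

>>> servo_tool(
  moves=[-0.013,-0.013,0.02,0,0,-0.026,-0.028,0.04,0,0,-0.026,-0.028,0.07,0,0,-0.026,-0.028,0.088,0,0,-0.026,-0.028,0.096,0,0,-0.026,-0.028,0.1,0,0,-0.026,-0.028,0.102,0,0,-0.026,-0.028,0.102,0,0],
)

```text
time_s: 14.48
eef_pos: [541.5, -258.9, 67.1]
tool_rot: [0.191, 3.135, -0.001]
wrist_force: [0.7, -0.4, 0.3]
width: 0.003
grip_force: 0.0
```

>>> servo_tool(
  moves=[0,0,0.004,0,0,0,0,0.006,0,0,0,0,0.006,0,0],
)

```text
time_s: 14.73
eef_pos: [541.4, -259.2, 60.7]
tool_rot: [0.192, 3.135, -0.001]
wrist_force: [0.6, 1.0, 1.9]
width: 0.0
grip_force: 0.8
```

>>> servo_tool(
  moves=[0,0,0.004,0,0,0,0,0.007,0,0,0,0,0.01,0,0,0,0,0.011,0,0,0,0,0.011,0,0],
)

```text
time_s: 15.15
eef_pos: [541.7, -259.5, 52.5]
tool_rot: [0.192, 3.134, -0.001]
wrist_force: [-11.1, 6.9, 37.9]
width: 0.002
grip_force: 19.1
```

>>> servo_tool(
  moves=[0,0,-0.005,0,0,0,0,-0.015,0,0,0,0,-0.028,0,0,0,0,-0.028,0,0,0,0,-0.02,0,0,0,0,-0.014,0,0,0,0,-0.013,0,0,0,0,-0.013,0,0],
)

```text
time_s: 15.82
eef_pos: [541.4, -259.4, 62.5]
tool_rot: [0.192, 3.135, -0.001]
wrist_force: [-2.3, -0.4, 15.6]
width: -0.001
grip_force: 7.6
```

>>> servo_tool(
  moves=[0,0,-0.02,0,20,0,0,-0.05,0,40,0,0,-0.08,0,60,0,0,-0.11,0,80,0,0,-0.13,0,85,0,0,-0.14,0,85],
)

```text
time_s: 16.32
eef_pos: [541.5, -259.4, 203.7]
tool_rot: [0.192, 3.134, -0.001]
wrist_force: [-0.2, 0.0, 0.8]
width: 0.839
grip_force: 0.0
```

```bash
cat > d.py <<'E'
from h import *
im=shot("top","topn");pads(im)
for uv in((234,240),(234,305),(297,290)):
    try: u,n,p=blob("topn",uv,20,brown,30);print(u,n,(p-[0,2.1,0]).round(1))
    except Exception as e: print(e)
go((457,178,120),84.3)
E
sed -i "s/cam.split('0')\[0\] if cam.startswith('top') else 'scene'/'top' if cam.startswith('top') else 'scene'/" h.py; python3 d.py
```

```text
pads 6 angle mod60 -5.530882292460686 R [87.5 87.6 88.  87.8 88.6 87.7] mean [556.6 -89.9] knobpix
[233.31487889 238.71972318] 289 [573.2 322.8  30. ]
[233.69055375 303.8762215 ] 307 [424.1 320.   30. ]
[296.58552632 288.52631579] 304 [456.8 177.7  30. ]
pos [ 541.7 -259.5  204.3] yaw 82.98 shift [0.1377 0.424  0.0835] turn -0.023 F [1.  0.8 1.2] M [-0.03 -0.01 -0.01] w 0.852 t 16.4
```

```bash
python3 - <<'E'
from h import *
shot("scene","sc4")
for f in("sc0","sc3","sc4"):
    im=cv2.imread(f"pics/{f}.png").astype(int);g=im[345:385,215:245];print(f,g[:,14].min(1),)
a,b=[cv2.imread(f"pics/{f}.png")[340:390,205:260].astype(int) for f in("sc0","sc4")]
print(np.abs(a-b).max(2).mean())
E
```

```text
sc0 [112 124 130 134 134 133 134 131 121 102 100 117 128 130 131 130 131 132
 132 131 131 131 132 122 103  91  85  80  71  64  69  75  78  77  74  69
  61  58  56  58]
sc3 [133 142 147 148 149 149 147 144 133 110  92  93 112 134 144 145 146 147
 146 146 147 146 147 147 144 132 110  93  79  71  75  83  86  86  82  76
  68  65  64  65]
sc4 [129 143 147 149 149 150 149 145 135 116 114 134 144 145 146 147 147 146
 147 147 147 148 145 132 112  99  96  90  79  70  75  83  86  84  81  75
  67  64  63  62]
20.518545454545453
```

>>> servo_tool(
  moves=[0.012,0.036,0,0,85,0.024,0.072,0,0,85,0.036,0.108,0,0,85,0.047,0.144,0,0,85,0.059,0.18,0,0,85,0.07,0.216,0,0,85,0.082,0.252,0,0,85,0.094,0.288,0.01,0,85,0.105,0.324,0.03,0,85,0.117,0.36,0.05,0,85,0.128,0.395,0.07,0,85,0.137,0.424,0.084,0,85],
)

```text
time_s: 17.42
eef_pos: [454.4, 179.9, 114.8]
tool_rot: [-0.192, -3.132, 0.002]
wrist_force: [0.6, 0.0, 1.0]
width: 0.846
grip_force: 0.0
```

```bash
python3 -c "
from h import *
go((457,178,15),84.3)"
```

```text
pos [454.4 179.9 114.8] yaw 83.0 shift [-0.0032 -0.0014  0.0998] turn -0.0228 F [0.6 0.  1. ] M [ 0.04  0.01 -0.01] w 0.846 t 17.4
```

sc4 matches sc0, so the button stands out again and the pawl is on. Now I'll grasp the first mould.

>>> servo_tool(
  moves=[-0.0015,-0.001,0.02,-0.012,85,-0.003,-0.0015,0.045,-0.023,85,-0.003,-0.0015,0.07,-0.023,85,-0.003,-0.0015,0.09,-0.023,85,-0.003,-0.0015,0.105,-0.023,85,-0.003,-0.0015,0.11,-0.023,85,-0.003,-0.0015,0.11,-0.023,75,-0.003,-0.0015,0.11,-0.023,65,-0.003,-0.0015,0.11,-0.023,55,-0.003,-0.0015,0.11,-0.023,50,-0.003,-0.0015,0.11,-0.023,50,-0.003,-0.0015,0.11,-0.023,50],
  squeeze=35,
)

```text
time_s: 18.42
eef_pos: [459.8, 176.6, 8.7]
tool_rot: [0.156, 3.137, 0.0]
wrist_force: [-0.7, 0.0, -1.4]
width: 0.597
grip_force: 36.6
```

```bash
python3 -c "
from h import *
go((457,178,104),84.3)"
```

```text
pos [459.8 176.6   8.7] yaw 84.3 shift [ 0.0029  0.0011 -0.0953] turn -0.0001 F [-0.7  0.  -1.4] M [-0.   -0.05 -0.01] w 0.597 t 18.4
```

```bash
python3 -c "
from h import *
go((472.2,-82.7,75),84.3);go((472.2,-82.7,53),84.3)"
```

```text
pos [459.8 176.6   8.7] yaw 84.3 shift [-0.0381 -0.2568 -0.0663] turn -0.0001 F [-0.7  0.  -1.4] M [-0.   -0.05 -0.01] w 0.597 t 18.4
pos [459.8 176.6   8.7] yaw 84.3 shift [-0.0381 -0.2568 -0.0443] turn -0.0001 F [-0.7  0.  -1.4] M [-0.   -0.05 -0.01] w 0.597 t 18.4
```

>>> servo_tool(
  moves=[0,0,-0.02,0,50,0,0,-0.045,0,50,0,-0.01,-0.066,0,50,-0.006,-0.04,-0.066,0,50,-0.01,-0.07,-0.066,0,50,-0.015,-0.1,-0.066,0,50,-0.02,-0.13,-0.066,0,50,-0.024,-0.16,-0.066,0,50,-0.029,-0.19,-0.066,0,50,-0.034,-0.22,-0.066,0,50,-0.037,-0.245,-0.066,0,50,-0.038,-0.257,-0.066,0,50],
)

```text
time_s: 19.42
eef_pos: [472.1, -85.4, 74.6]
tool_rot: [0.159, 3.137, -0.001]
wrist_force: [0.4, 0.5, -1.2]
width: 0.595
grip_force: 37.3
```

```bash
python3 -c "
from h import *
go((472.2,-82.7,54),84.3)"
```

```text
pos [472.1 -85.4  74.6] yaw 84.2 shift [0.0002 0.0027 0.0206] turn -0.0018 F [ 0.4  0.5 -1.2] M [ 0.03 -0.   -0.  ] w 0.595 t 19.4
```

>>> servo_tool(
  moves=[0,0,0.005,0,50,0,0,0.01,0,50,0,0,0.014,0,50,0,0,0.014,0,50,0,0,0.014,0,50],
)

```text
time_s: 19.83
eef_pos: [471.7, -81.9, 60.0]
tool_rot: [-0.154, -3.137, -0.0]
wrist_force: [0.6, -0.6, -0.7]
width: 0.595
grip_force: 37.3
```

```bash
python3 -c "
from h import *
go((472.2,-82.7,53),84.3)"
```

```text
pos [471.7 -81.9  60. ] yaw 84.38 shift [-0.0006 -0.0007  0.0069] turn 0.0013 F [ 0.6 -0.6 -0.7] M [-0.01 -0.   -0.  ] w 0.595 t 19.8
```

>>> servo_tool(
  moves=[-0.0005,-0.0007,0.003,0,50,-0.0005,-0.0007,0.005,0,50,-0.0005,-0.0007,0.0065,0,50,-0.0005,-0.0007,0.0065,0,50],
)

```text
time_s: 20.17
eef_pos: [472.2, -83.5, 53.5]
tool_rot: [-0.156, -3.137, -0.0]
wrist_force: [0.1, 0.0, -2.2]
width: 0.592
grip_force: 37.3
```

>>> servo_tool(
  moves=[0,0,0,0,62,0,0,0,0,68,0,0,0,0,74,0,0,0,0,78,0,0,0,0,78,0,0,-0.03,0,78,0,0,-0.06,0,78,0,0,-0.1,0,78,0,0.035,-0.12,0,78,0,0.075,-0.12,0,78,0,0.115,-0.12,0,78,0,0.15,-0.12,0,78],
)

```text
time_s: 21.17
eef_pos: [487.3, 67.6, 174.5]
tool_rot: [0.157, 3.136, 0.0]
wrist_force: [0.8, 0.1, 1.1]
width: 0.781
grip_force: 0.0
```

```bash
cat > e.py <<'E'
from h import *
import sys
im=shot("top","topn");shot("scene","scn");pads(im);
for cam,f,x0 in(("top","topn",None),("scene","scn",None)):
    for k in range(6):
        a=np.radians(174.4+60*k);C=(556.7,-89.8) if cam=="top" else (558.3,-94.9)
        q=np.array([C[0]+88*np.cos(a),C[1]+88*np.sin(a)]);u,n,p=blob(f,proj(cam,(*q,74)),12,brown,74) if brown(cv2.imread(f"pics/{f}.png").astype(int)[(s:=proj(cam,(*q,74)).astype(int))[1]-8:s[1]+9,s[0]-8:s[0]+9]).sum()>60 else (0,0,None)
        if n: d=p[:2]-q;print(cam,k,n,"err world",d.round(1),"radial",round(d@[np.cos(a),np.sin(a)],1),"tang",round(d@[-np.sin(a),np.cos(a)],1))
for uv in((234,240),(234,305),(297,290)):
    try: u,n,p=blob("topn",uv,20,brown,30);print(u,n,(p-[0,2.1,0]).round(1))
    except Exception as e: print(e)
go((556.8,-91.3,175),84.3)
E
python3 e.py 2>&1 | grep -v Warn
```

```text
m=test(c);v,u=np.nonzero(m);uv=np.array([u.mean()+x-r,v.mean()+y-r]);return uv,m.sum(),ray('top' if cam.startswith('top') else 'scene',uv,z)
  ret = ret.dtype.type(ret / rcount)
pads 3 angle mod60 -5.567290016747504 R [87.7 87.7 87.7] mean [ 580.9 -143. ] knobpix
top 0 275 err world [ 1.3 -4.4] radial -1.7 tang 4.2
scene 0 260 err world [-0.7  0.8] radial 0.8 tang -0.8
[233.2972028 238.7027972] 286 [573.3 322.8  30. ]
[233.70032573 303.88925081] 307 [424.1 320.   30. ]
[nan nan] 0 [nan nan nan]
pos [487.3  69.4 174.1] yaw 84.53 shift [-0.0845 -0.1533 -0.001 ] turn 0.004 F [-0.5 -0.6 -0.7] M [ 0.01 -0.    0.  ] w 0.776 t 21.3
```

```bash
python3 -c "
import cv2
im=cv2.imread('pics/topn.png')[240:310,340:440];cv2.imwrite('pics/cropE.png',cv2.resize(im,None,fx=6,fy=6,interpolation=cv2.INTER_CUBIC))"
```

```text
(no output)
```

View pics/cropE.png

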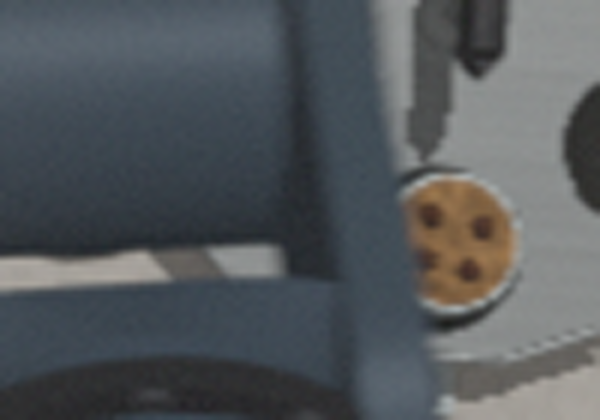

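The mould stands on its pad at (460,240) in the crop. The arm covers its left edge in the top view; the scene camera gives an error under 1 mm. Next is the first click.

>>> servo_tool(
  moves=[-0.02,-0.036,0,0,70,-0.04,-0.073,0,0,60,-0.06,-0.11,0,0,60,-0.0845,-0.153,0,0,60,-0.0845,-0.153,0,0,60,-0.0845,-0.153,0.03,0,60,-0.0845,-0.153,0.055,0,60,-0.0845,-0.153,0.074,0,60,-0.0845,-0.153,0.075,0,60,-0.0845,-0.153,0.075,0,45,-0.0845,-0.153,0.075,0,35,-0.0845,-0.153,0.075,0,25],
  squeeze=40,
)

```text
time_s: 22.27
eef_pos: [556.9, -95.3, 100.3]
tool_rot: [0.156, 3.135, -0.001]
wrist_force: [0.8, -0.3, 0.7]
width: 0.254
grip_force: 0.0
```

>>> servo_tool(
  moves=[0,0,0,0,15,0,0,0,0,8,0,0,0,0,0,0,0,0,0,0,0,0,0,0,0],
)

```text
time_s: 22.68
eef_pos: [557.2, -91.9, 100.6]
tool_rot: [0.156, 3.135, 0.007]
wrist_force: [2.2, 24.8, 7.3]
width: 0.16
grip_force: 40.0
```

>>> servo_tool(
  moves=[0,0,0,-0.01,0,0,0,0,-0.03,0,0,0,0,-0.06,0,0,0,0,-0.1,0,0,0,0,-0.15,0,0,0,0,-0.2,0,0,0,0,-0.25,0,0,0,0,-0.3,0,0,0,0,-0.35,0,0,0,0,-0.4,0,0,0,0,-0.45,0,0,0,0,-0.5,0],
)

```text
time_s: 23.68
eef_pos: [557.2, -91.7, 100.6]
tool_rot: [-0.628, 3.075, 0.006]
wrist_force: [2.7, 26.0, 7.0]
width: 0.157
grip_force: 40.0
```

```bash
python3 -c "
from h import *
go((556.8,-91.3,99.5),149.4)"
```

```text
pos [557.2 -91.7 100.6] yaw 113.08 shift [0.0002 0.0005 0.0011] turn -0.634 F [ 2.7 26.   7. ] M [ 3.92 -0.3  -0.06] w 0.157 t 23.7
```

>>> servo_tool(
  moves=[-0.0006,0.0015,0,-0.05,0,-0.0013,0.003,0,-0.1,0,-0.0013,0.0031,0,-0.15,0,-0.0013,0.0031,0,-0.2,0,-0.0013,0.0031,0,-0.25,0,-0.0013,0.0031,0,-0.3,0,-0.0013,0.0031,0,-0.35,0,-0.0013,0.0031,0,-0.4,0,-0.0013,0.0031,0,-0.45,0,-0.0013,0.0031,0,-0.5,0,-0.0013,0.0031,0,-0.55,0,-0.0013,0.0031,0,-0.58,0],
)

```text
time_s: 24.68
eef_pos: [557.1, -91.4, 100.6]
tool_rot: [-1.482, 2.767, -0.002]
wrist_force: [-0.5, 3.8, 4.9]
width: 0.153
grip_force: 40.3
```

>>> servo_tool(
  moves=[0,0,0,-0.01,0,0,0,0,-0.02,0,0,0,0,-0.03,0,0,0,0,-0.035,0,0,0,0,-0.035,0],
)

```text
time_s: 25.1
eef_pos: [557.1, -91.4, 100.6]
tool_rot: [-1.526, 2.743, -0.002]
wrist_force: [0.4, 3.8, 6.3]
width: 0.156
grip_force: 40.5
```

```bash
python3 -c "
from h import *
go((556.8,-91.3,99.5),148.4);go((556.8,-91.3,99.5),144.4)"
```

```text
pos [557.1 -91.4 100.6] yaw 148.19 shift [0.0001 0.0003 0.0011] turn -0.0036 F [0.4 3.8 6.3] M [ 0.7   0.11 -0.01] w 0.156 t 25.1
pos [557.1 -91.4 100.6] yaw 148.19 shift [0.0001 0.0003 0.0011] turn 0.0662 F [0.4 3.8 6.3] M [ 0.7   0.11 -0.01] w 0.156 t 25.1
```

>>> servo_tool(
  moves=[0,0,0,0.02,0,0,0,0,0.04,0,0,0,0,0.06,0,0,0,0,0.06,0,0,0,0,0.06,10,0,0,0,0.06,20,0,0,0,0.06,35,0,0,0,0.06,50,0,0,0,0.06,50,0,0,-0.03,0.06,50,0,0,-0.06,0.06,60,0,0,-0.08,0.06,60],
)

```text
time_s: 26.1
eef_pos: [556.6, -91.9, 181.1]
tool_rot: [-1.444, 2.789, -0.002]
wrist_force: [0.8, -0.4, -0.1]
width: 0.594
grip_force: 0.0
```

```bash
python3 -c "
from h import *
go((424,320,130),84.3)"
```

```text
pos [556.6 -91.9 181.1] yaw 144.74 shift [-0.2598  0.3461  0.0507] turn 1.0549 F [ 0.8 -0.4 -0.1] M [ 0.01  0.02 -0.01] w 0.594 t 26.1
```

>>> servo_tool(
  moves=[-0.02,0.027,0,0.09,60,-0.043,0.057,0,0.18,70,-0.066,0.088,0,0.27,80,-0.089,0.119,0,0.36,85,-0.112,0.149,0,0.45,85,-0.135,0.18,0,0.54,85,-0.158,0.21,0,0.63,85,-0.181,0.241,0,0.72,85,-0.204,0.272,0.01,0.81,85,-0.225,0.3,0.02,0.9,85,-0.245,0.327,0.035,0.99,85,-0.26,0.346,0.05,1.055,85],
)

```text
time_s: 27.1
eef_pos: [422.7, 322.7, 128.6]
tool_rot: [0.162, 3.137, 0.001]
wrist_force: [1.8, -0.5, -0.7]
width: 0.847
grip_force: 0.0
```

```bash
sed -i 's/^go.*/go((424.1,320,8.5),84.3)/' e.py; python3 e.py 2>&1 | grep -v -e Warn -e "  "
```

```text
top 1 317 err world [ 0.7 -0.5] radial -0.0 tang 0.8
[nan nan] 0 [nan nan nan]
```

```bash
python3 e.py 2>/dev/null
```

```text
pads 5 angle mod60 -5.718160246048707 R [87.7 87.8 87.9 87.7 87.7] mean [567.  -75.6] knobpix
top 1 320 err world [ 0.6 -0.4] radial -0.0 tang 0.7
scene 1 299 err world [-0.6  1.4] radial -0.8 tang -1.3
[247.22891566 237.55421687] 249 [575.5 290.8  30. ]
[238.92857143 296.71428571] 14 [440.1 308.4  30. ]
[nan nan] 0 [nan nan nan]
pos [423.4 320.4 128.6] yaw 84.43 shift [-0.0008 -0.0003  0.1201] turn 0.0022 F [ 0.4 -0.4  1.3] M [-0.04 -0.    0.04] w 0.854 t 27.3
```

```bash
python3 - <<'E' 2>/dev/null
from h import *
for f,cam in(("topn","top"),("scn","scene")):
    im=cv2.imread(f"pics/{f}.png").astype(int);n,l,st,c=cv2.connectedComponentsWithStats(brown(im).astype(np.uint8))
    for i in range(1,n):
        p=ray(cam,c[i],30)
        if 60<st[i,4]<500 and 300<p[0]<700: print(cam,c[i].round(1),st[i,4],p.round(1))
E
```

```text
top [248.5 237.5] 292 [575.6 289.8  30. ]
top [450.6 262.9] 320 [ 510.5 -172.5   30. ]
top [176.7 266.6] 97 [510.5 453.5  30. ]
top [597.4 323.1] 109 [ 370.  -495.5   30. ]
scene [359.1 160.9] 224 [467.6 437.3  30. ]
scene [324.9 180.2] 138 [423.9 318.4  30. ]
scene [368.  208.9] 165 [576. 286.  30.]
scene [242.7 316.5] 299 [ 487.1 -147.3   30. ]
scene [ 84.5 431.6] 216 [ 378.8 -508.1   30. ]
```

The mould at (573,323) has been knocked to about (576,288); the one under the gripper hasn't moved. Grasping it.

>>> servo_tool(
  moves=[-0.0007,0,0.03,0,85,-0.0007,0,0.06,0,85,-0.0007,0,0.085,0,85,-0.0007,0,0.105,0,85,-0.0007,0,0.117,0,85,-0.0007,0,0.12,0,85,-0.0007,0,0.12,0,75,-0.0007,0,0.12,0,65,-0.0007,0,0.12,0,55,-0.0007,0,0.12,0,50,-0.0007,0,0.12,0,50,-0.0007,0,0.12,0,50],
  squeeze=35,
)

```text
time_s: 28.3
eef_pos: [425.3, 320.5, 10.4]
tool_rot: [0.156, 3.136, 0.002]
wrist_force: [-0.2, -3.4, 6.6]
width: 0.595
grip_force: 36.5
```

```bash
python3 -c "
from h import *
go((469.5,-82.8,75),84.3)"
```

```text
pos [425.3 320.5  10.4] yaw 84.3 shift [-0.0842 -0.3969 -0.065 ] turn 0.0001 F [-0.2 -3.4  6.6] M [-0.44 -0.05 -0.05] w 0.595 t 28.3
```

>>> servo_tool(
  moves=[0,0,-0.02,0,50,0,0,-0.045,0,50,-0.002,-0.01,-0.065,0,50,-0.009,-0.042,-0.065,0,50,-0.017,-0.08,-0.065,0,50,-0.025,-0.118,-0.065,0,50,-0.033,-0.156,-0.065,0,50,-0.041,-0.194,-0.065,0,50,-0.05,-0.232,-0.065,0,50,-0.058,-0.27,-0.065,0,50,-0.066,-0.308,-0.065,0,50,-0.074,-0.345,-0.065,0,50],
)

```text
time_s: 29.3
eef_pos: [464.0, -32.4, 74.8]
tool_rot: [0.156, 3.136, -0.0]
wrist_force: [1.0, 0.2, -1.2]
width: 0.589
grip_force: 37.2
```

```bash
python3 -c "
from h import *
go((470.6,-82.8,61),84.3)"
```

```text
pos [464.  -32.4  74.8] yaw 84.31 shift [-0.0115 -0.0495  0.0139] turn 0.0001 F [ 1.   0.2 -1.2] M [ 0.03 -0.06 -0.04] w 0.589 t 29.3
```

>>> servo_tool(
  moves=[-0.005,-0.02,0,0,50,-0.009,-0.038,0,0,50,-0.0115,-0.0495,0,0,50,-0.0115,-0.0495,0.007,0,50,-0.0115,-0.0495,0.014,0,50,-0.0115,-0.0495,0.014,0,50,-0.0115,-0.0495,0.014,0,50],
)

```text
time_s: 29.88
eef_pos: [469.7, -79.7, 59.3]
tool_rot: [-0.154, -3.136, -0.001]
wrist_force: [0.2, -1.1, -0.7]
width: 0.594
grip_force: 37.2
```

```bash
python3 -c "
from h import *
go((470.6,-82.8,54.6),84.3)"
```

```text
pos [469.7 -79.7  59.3] yaw 84.37 shift [-0.0012 -0.003   0.0047] turn 0.0012 F [ 0.2 -1.1 -0.7] M [ 0.   -0.03 -0.05] w 0.594 t 29.9
```

>>> servo_tool(
  moves=[-0.0006,-0.0015,0,0,50,-0.0012,-0.003,0,0,50,-0.0012,-0.003,0.002,0,50,-0.0012,-0.003,0.0045,0,50,-0.0012,-0.003,0.0045,0,50,-0.0012,-0.003,0.0045,0,50],
)

```text
time_s: 30.38
eef_pos: [471.0, -83.8, 55.1]
tool_rot: [-0.156, -3.137, -0.0]
wrist_force: [0.4, -0.1, -0.4]
width: 0.597
grip_force: 37.2
```

>>> servo_tool(
  moves=[0,0,0.0007,0,62,0,0,0.0007,0,68,0,0,0.0007,0,74,0,0,0.0007,0,78,0,0,0.0007,0,78,0,0,-0.03,0,78,0,0,-0.06,0,78,0,0,-0.1,0,78,0.01,0.035,-0.12,0,78,0.02,0.075,-0.12,0,78,0.03,0.11,-0.12,0,60,0.03,0.11,-0.12,0,60],
)

```text
time_s: 31.38
eef_pos: [451.0, 32.8, 175.8]
tool_rot: [0.151, 3.138, 0.002]
wrist_force: [0.8, -1.2, -0.2]
width: 0.602
grip_force: 0.0
```

```bash
sed -i 's/^go.*/go((557,-91.5,174),-35.6)/' e.py; python3 e.py 2>/dev/null
```

```text
pads 3 angle mod60 -5.7610891827777335 R [87.6 87.5 87.9] mean [614.9 -95.7] knobpix
top 1 324 err world [ 0.6 -0.3] radial -0.1 tang 0.7
scene 0 266 err world [-0.7  0.3] radial 0.7 tang -0.2
scene 1 308 err world [-0.6  1.3] radial -0.7 tang -1.3
[247.17813765 237.51821862] 247 [575.6 290.9  30. ]
[nan nan] 0 [nan nan nan]
[nan nan] 0 [nan nan nan]
pos [452.1  29.5 175.5] yaw 84.45 shift [-0.1161 -0.1103  0.0016] turn 2.0953 F [ 0.3 -0.8 -0.4] M [-0.05 -0.04 -0.01] w 0.6 t 31.5
```

>>> servo_tool(
  moves=[-0.015,-0.014,0,0.12,60,-0.03,-0.028,0,0.24,60,-0.045,-0.043,0,0.36,60,-0.06,-0.057,0,0.48,60,-0.075,-0.071,0,0.6,60,-0.09,-0.086,0,0.72,60,-0.105,-0.1,0,0.84,60,-0.116,-0.11,0,0.96,60,-0.116,-0.11,0,1.08,60,-0.116,-0.11,0,1.2,60,-0.116,-0.11,0,1.32,60,-0.116,-0.11,0,1.44,60],
)

```text
time_s: 32.48
eef_pos: [556.6, -94.0, 174.9]
tool_rot: [-2.195, -2.247, 0.001]
wrist_force: [-0.3, 0.1, -0.0]
width: 0.598
grip_force: 0.0
```

>>> servo_tool(
  moves=[0,0,0,0.12,60,0,0,0,0.24,60,0,0,0,0.36,60,0,0,0,0.48,60,0,0,0,0.6,60,0,0,0,0.655,60,0,0,0,0.655,60,0,0,0,0.655,60],
)

```text
time_s: 33.15
eef_pos: [556.6, -93.5, 175.1]
tool_rot: [-2.795, -1.434, 0.0]
wrist_force: [-0.0, 0.0, 0.3]
width: 0.606
grip_force: 0.0
```

```bash
python3 -c "
from h import *
go((557.1,-91.4,100.6),-35.6)"
```

```text
pos [556.6 -93.5 175.1] yaw -35.68 shift [ 0.002  -0.0008  0.0745] turn -0.0014 F [-0.   0.   0.3] M [-0.    0.   -0.03] w 0.606 t 33.1
```

>>> servo_tool(
  moves=[0.002,-0.0008,0.01,0,60,0.002,-0.0008,0.03,0,60,0.002,-0.0008,0.055,0,60,0.002,-0.0008,0.074,0,60,0.002,-0.0008,0.0745,0,50,0.002,-0.0008,0.0745,0,35,0.002,-0.0008,0.0745,0,20,0.002,-0.0008,0.0745,0,10,0.002,-0.0008,0.0745,0,0,0.002,-0.0008,0.0745,0,0,0.002,-0.0008,0.0745,0,0],
  squeeze=40,
)

```text
time_s: 34.07
eef_pos: [557.8, -90.5, 101.9]
tool_rot: [2.795, 1.432, 0.002]
wrist_force: [-2.3, 0.4, 7.6]
width: 0.156
grip_force: 40.6
```

>>> servo_tool(
  moves=[0,0,0,-0.01,0,0,0,0,-0.03,0,0,0,0,-0.06,0,0,0,0,-0.1,0,0,0,0,-0.15,0,0,0,0,-0.2,0,0,0,0,-0.25,0,0,0,0,-0.3,0,0,0,0,-0.35,0,0,0,0,-0.4,0,0,0,0,-0.45,0,0,0,0,-0.5,0],
)

```text
time_s: 35.07
eef_pos: [557.1, -90.2, 101.9]
tool_rot: [-2.352, -2.083, -0.0]
wrist_force: [-6.9, 1.5, 10.7]
width: 0.156
grip_force: 41.2
```

>>> servo_tool(
  moves=[0,0,0,-0.05,0,0,0,0,-0.1,0,0,0,0,-0.15,0,0,0,0,-0.2,0,0,0,0,-0.25,0,0,0,0,-0.3,0,0,0,0,-0.35,0,0,0,0,-0.4,0,0,0,0,-0.45,0,0,0,0,-0.5,0,0,0,0,-0.54,0,0,0,0,-0.57,0],
)

```text
time_s: 36.07
eef_pos: [556.3, -90.3, 101.9]
tool_rot: [-1.671, -2.658, 0.001]
wrist_force: [-11.8, 1.1, 14.4]
width: 0.158
grip_force: 41.7
```

```bash
python3 -c "
from h import *
go((557.1,-91.4,100.6),28.4)"
```

```text
pos [556.3 -90.3 101.9] yaw 25.69 shift [-0.0014  0.0003  0.0013] turn -0.0473 F [-11.8   1.1  14.4] M [ 0.16  1.65 -0.18] w 0.158 t 36.1
```

>>> servo_tool(
  moves=[0,0,0,-0.015,0,0,0,0,-0.03,0,0,0,0,-0.045,0,0,0,0,-0.045,0,0,0,0,-0.025,0,0,0,0,0,0,0,0,0,0.015,0,0,0,0,0.015,0],
)

```text
time_s: 36.73
eef_pos: [556.3, -90.3, 101.9]
tool_rot: [-1.695, -2.643, 0.001]
wrist_force: [-11.1, 1.3, 13.6]
width: 0.155
grip_force: 41.7
```

>>> servo_tool(
  moves=[0,0,0,0,8,0,0,0,0,20,0,0,0,0,35,0,0,0,0,50,0,0,0,0,50,0,0,-0.03,0,50,0,0,-0.06,0,60,0,0,-0.08,0,60,0,0,-0.08,0,60],
)

```text
time_s: 37.48
eef_pos: [559.2, -90.8, 185.0]
tool_rot: [1.691, 2.64, 0.003]
wrist_force: [0.6, -0.5, -0.4]
width: 0.599
grip_force: 0.0
```

```bash
python3 -c "
from h import *
go((575.8,287.9,130),84.4)"
```

```text
pos [559.2 -90.8 185. ] yaw 24.72 shift [0.3373 0.1731 0.0545] turn -1.0416 F [ 0.6 -0.5 -0.4] M [-0.03  0.07 -0.02] w 0.599 t 37.5
```

>>> servo_tool(
  moves=[0.028,0.014,0,-0.09,60,0.057,0.029,0,-0.18,70,0.087,0.045,0,-0.27,80,0.117,0.06,0,-0.36,85,0.147,0.075,0,-0.45,85,0.177,0.091,0,-0.54,85,0.207,0.106,0,-0.63,85,0.237,0.122,0,-0.72,85,0.267,0.137,0.01,-0.81,85,0.295,0.151,0.025,-0.9,85,0.32,0.164,0.04,-0.98,85,0.337,0.173,0.05,-1.042,85],
)

```text
time_s: 38.48
eef_pos: [572.6, 290.5, 128.5]
tool_rot: [-0.144, -3.137, 0.001]
wrist_force: [-0.6, 0.8, -0.7]
width: 0.854
grip_force: 0.0
```

```bash
cat > f.py <<'E'
from h import *
shot("top","topn");shot("scene","scn")
for f,cam in(("topn","top"),("scn","scene")):
    im=cv2.imread(f"pics/{f}.png").astype(int);n,l,st,c=cv2.connectedComponentsWithStats(brown(im).astype(np.uint8))
    for i in range(1,n):
        p=ray(cam,c[i],30)
        if 60<st[i,4]<500 and 300<p[0]<700: print(cam,c[i].round(1),st[i,4],p.round(1))
E
sed -i 's/^go.*/go((575.8,287.9,9.5),84.4)/' e.py; python3 e.py 2>/dev/null;python3 f.py
```

```text
pads 4 angle mod60 -5.4395047308375295 R [83.2 85.5 87.3 87.7] mean [558.9 -52. ] knobpix
top 1 322 err world [ 1.4 -0.2] radial -0.7 tang 1.2
top 2 316 err world [ 0.8 -0.4] radial 0.7 tang 0.6
scene 1 298 err world [0.  1.4] radial -1.1 tang -0.8
scene 2 328 err world [-0.7  1.5] radial -1.6 tang -0.1
[nan nan] 0 [nan nan nan]
[nan nan] 0 [nan nan nan]
[nan nan] 0 [nan nan nan]
pos [572.  290.3 127.9] yaw 84.69 shift [-0.0044 -0.0019  0.1184] turn 0.0051 F [ 0.5 -0.4  0.4] M [-0.03 -0.03  0.03] w 0.849 t 38.6
top [452.6 223.5] 316 [ 601.8 -181.4   30. ]
top [450.5 262.5] 320 [ 511.3 -172.3   30. ]
top [175.9 292.6] 431 [451.3 453.6  30. ]
top [597.4 323.5] 125 [ 369.2 -495.4   30. ]
scene [347.7 156. ] 96 [429.7 438.2  30. ]
scene [367.9 208.9] 168 [575.6 286.   30. ]
scene [242.9 316.7] 298 [ 487.8 -147.4   30. ]
scene [274.2 338.8] 327 [ 578.6 -156.2   30. ]
scene [ 85. 432.] 221 [ 380.1 -508.1   30. ]
```

>>> servo_tool(
  moves=[-0.0044,-0.0019,0.03,0.005,85,-0.0044,-0.0019,0.06,0.005,85,-0.0044,-0.0019,0.085,0.005,85,-0.0044,-0.0019,0.105,0.005,85,-0.0044,-0.0019,0.115,0.005,85,-0.0044,-0.0019,0.118,0.005,85,-0.0044,-0.0019,0.118,0.005,75,-0.0044,-0.0019,0.118,0.005,65,-0.0044,-0.0019,0.118,0.005,55,-0.0044,-0.0019,0.118,0.005,50,-0.0044,-0.0019,0.118,0.005,50,-0.0044,-0.0019,0.118,0.005,50],
  squeeze=35,
)

```text
time_s: 39.68
eef_pos: [578.8, 286.0, 14.8]
tool_rot: [0.161, 3.135, 0.002]
wrist_force: [-0.8, -1.3, 7.0]
width: 0.59
grip_force: 36.6
```

```bash
python3 -c "
from h import *
go((469.5,-82.8,75),84.4)"
```

```text
pos [578.8 286.   14.8] yaw 84.12 shift [ 0.0708 -0.378  -0.0608] turn -0.0049 F [-0.8 -1.3  7. ] M [-0.36  0.12 -0.03] w 0.59 t 39.7
```

>>> servo_tool(
  moves=[0,0,-0.02,0,50,0,0,-0.045,0,50,0.002,-0.01,-0.065,0,50,0.007,-0.04,-0.066,0,50,0.014,-0.078,-0.066,0,50,0.021,-0.116,-0.066,0,50,0.028,-0.154,-0.066,0,50,0.034,-0.192,-0.066,0,50,0.041,-0.23,-0.066,0,50,0.048,-0.268,-0.066,0,50,0.055,-0.306,-0.066,0,50,0.061,-0.335,-0.066,0,50],
)

```text
time_s: 40.68
eef_pos: [482.1, -43.5, 79.7]
tool_rot: [0.162, 3.136, -0.001]
wrist_force: [0.5, -0.5, -1.9]
width: 0.592
grip_force: 37.2
```

```bash
python3 -c "
from h import *
go((472.6,-82.8,65),84.4)"
```

```text
pos [482.1 -43.5  79.7] yaw 84.09 shift [ 0.0054 -0.0401  0.0147] turn -0.0055 F [ 0.5 -0.5 -1.9] M [-0.03 -0.02  0.08] w 0.592 t 40.7
```

>>> servo_tool(
  moves=[0.003,-0.018,0,0,50,0.005,-0.033,0,0,50,0.0054,-0.04,0,0,50,0.0054,-0.04,0.007,0,50,0.0054,-0.04,0.0145,0,50,0.0054,-0.04,0.0145,0,50,0.0054,-0.04,0.0145,0,50],
)

```text
time_s: 41.27
eef_pos: [473.1, -79.5, 63.6]
tool_rot: [-0.159, -3.136, -0.001]
wrist_force: [-1.0, 0.1, -0.7]
width: 0.589
grip_force: 37.2
```

```bash
python3 -c "
from h import *
shot('scene','sc9')
go((472.6,-82.8,58.8),84.4)
im=cv2.imread('pics/sc9.png')[230:360,190:340];cv2.imwrite('pics/cropF.png',cv2.resize(im,None,fx=4,fy=4,interpolation=cv2.INTER_CUBIC))"
```

```text
pos [473.3 -79.6  64. ] yaw 84.19 shift [ 0.0003 -0.0032  0.0052] turn -0.0036 F [ 0.3  0.7 -0.3] M [ 0.   -0.02 -0.01] w 0.589 t 41.3
```

View pics/cropF.png

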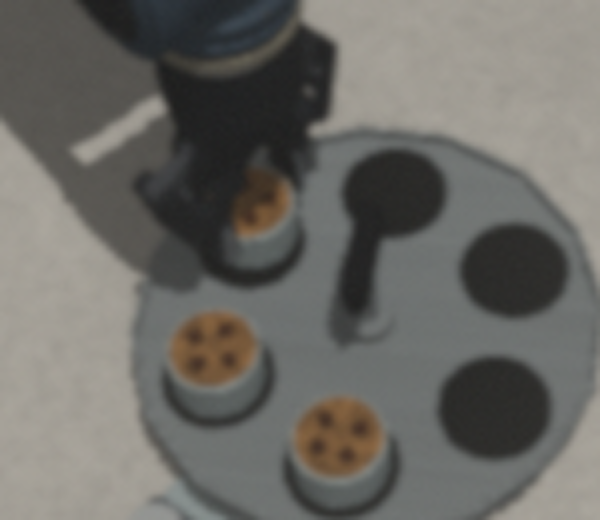

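The third mould is held upright over its pad at (255,250). The first two stand centred at (215,365) and (340,450). Lowering now.

>>> servo_tool(
  moves=[0.0003,-0.0016,0,0,50,0.0003,-0.003,0,0,50,0.0003,-0.003,0.002,0,50,0.0003,-0.003,0.0035,0,50,0.0003,-0.003,0.005,0,50,0.0003,-0.003,0.005,0,50],
)

```text
time_s: 41.82
eef_pos: [472.5, -83.3, 59.0]
tool_rot: [-0.161, -3.137, -0.0]
wrist_force: [-0.4, -0.5, -0.1]
width: 0.59
grip_force: 37.2
```

>>> servo_tool(
  moves=[0,0,0.001,0,50,0,0,0.0015,0,50,0,0,0.0015,0,50],
)

```text
time_s: 42.07
eef_pos: [472.6, -83.4, 58.7]
tool_rot: [-0.161, -3.137, 0.0]
wrist_force: [-6.0, 0.5, 14.1]
width: 0.59
grip_force: 38.7
```

Contact (14 N), so the mould is seated. Easing off, releasing, and backing away.

>>> servo_tool(
  moves=[0,0,-0.001,0,50,0,0,-0.001,0,62,0,0,-0.001,0,68,0,0,-0.001,0,74,0,0,-0.001,0,78,0,0,-0.001,0,78,0,0,-0.03,0,78,0,0,-0.06,0,78,0,0,-0.1,0,78,0.01,0.035,-0.115,0,78,0.02,0.075,-0.115,0,78,0.03,0.11,-0.115,0,60],
)

```text
time_s: 43.07
eef_pos: [454.2, 30.4, 174.0]
tool_rot: [0.163, 3.135, 0.0]
wrist_force: [0.5, 0.1, -0.6]
width: 0.656
grip_force: 0.0
```

```bash
sed -i 's/^go.*/go((557,-91.4,174),24.4)/' e.py; python3 e.py 2>/dev/null
```

```text
pads 2 angle mod60 -5.898127741072201 R [87.6 87.5] mean [625.9 -58.8] knobpix
top 1 320 err world [ 1.4 -0.2] radial -0.7 tang 1.2
top 2 309 err world [ 0.6 -0.3] radial 0.5 tang 0.5
scene 0 264 err world [-1.2  1.1] radial 1.3 tang -1.0
scene 1 306 err world [0.  1.4] radial -1.1 tang -0.8
scene 2 336 err world [-0.8  1.5] radial -1.7 tang -0.1
[nan nan] 0 [nan nan nan]
[nan nan] 0 [nan nan nan]
[nan nan] 0 [nan nan nan]
pos [453.1  32.6 173. ] yaw 84.35 shift [-0.1156 -0.1132 -0.001 ] turn 1.0463 F [ 0.3 -1.  -1. ] M [ 0.03  0.04 -0.05] w 0.603 t 43.2
```

>>> servo_tool(
  moves=[-0.015,-0.015,0,0.1,60,-0.03,-0.03,0,0.2,60,-0.045,-0.045,0,0.3,60,-0.06,-0.06,0,0.4,60,-0.075,-0.074,0,0.5,60,-0.09,-0.09,0,0.6,60,-0.105,-0.104,0,0.7,60,-0.1156,-0.113,0,0.8,60,-0.1156,-0.113,0,0.9,60,-0.1156,-0.113,0,1.0,60,-0.1156,-0.113,0,1.046,60,-0.1156,-0.113,0,1.046,60],
)

```text
time_s: 44.17
eef_pos: [557.4, -95.7, 172.5]
tool_rot: [-1.71, -2.635, 0.0]
wrist_force: [-0.2, 0.2, -0.1]
width: 0.6
grip_force: 0.0
```

>>> servo_tool(
  moves=[0,0,0,0,60,0,0,0,0,60],
)

```text
time_s: 44.33
eef_pos: [557.5, -95.4, 172.7]
tool_rot: [-1.704, -2.639, 0.0]
wrist_force: [0.3, -0.4, 0.9]
width: 0.6
grip_force: 0.0
```

```bash
python3 -c "
from h import *
go((557.1,-91.4,100.6),24.4)"
```

```text
pos [557.5 -95.4 172.7] yaw 24.29 shift [0.0037 0.0013 0.0721] turn -0.0019 F [ 0.3 -0.4  0.9] M [ 0.03  0.01 -0.  ] w 0.6 t 44.3
```

>>> servo_tool(
  moves=[0.0037,0.0013,0.01,0,60,0.0037,0.0013,0.03,0,60,0.0037,0.0013,0.055,0,60,0.0037,0.0013,0.072,0,60,0.0037,0.0013,0.072,0,50,0.0037,0.0013,0.072,0,35,0.0037,0.0013,0.072,0,20,0.0037,0.0013,0.072,0,10,0.0037,0.0013,0.072,0,0,0.0037,0.0013,0.072,0,0,0.0037,0.0013,0.072,0,0],
  squeeze=40,
)

```text
time_s: 45.25
eef_pos: [556.9, -91.6, 101.9]
tool_rot: [1.706, 2.638, -0.001]
wrist_force: [-4.7, -2.3, 2.1]
width: 0.152
grip_force: 40.2
```

>>> servo_tool(
  moves=[0,0,0,-0.01,0,0,0,0,-0.03,0,0,0,0,-0.06,0,0,0,0,-0.1,0,0,0,0,-0.15,0,0,0,0,-0.2,0,0,0,0,-0.25,0,0,0,0,-0.3,0,0,0,0,-0.35,0,0,0,0,-0.4,0,0,0,0,-0.45,0,0,0,0,-0.5,0],
)

```text
time_s: 46.25
eef_pos: [556.9, -91.6, 101.9]
tool_rot: [0.997, 2.979, -0.001]
wrist_force: [-5.1, -3.1, 1.9]
width: 0.159
grip_force: 40.2
```

>>> servo_tool(
  moves=[0,0,0,-0.05,0,0,0,0,-0.1,0,0,0,0,-0.15,0,0,0,0,-0.2,0,0,0,0,-0.25,0,0,0,0,-0.3,0,0,0,0,-0.35,0,0,0,0,-0.4,0,0,0,0,-0.45,0,0,0,0,-0.5,0,0,0,0,-0.54,0,0,0,0,-0.57,0],
)

```text
time_s: 47.25
eef_pos: [556.9, -91.6, 101.9]
tool_rot: [-0.12, -3.139, 0.001]
wrist_force: [-5.5, -3.3, 1.7]
width: 0.159
grip_force: 40.2
```

```bash
python3 -c "
from h import *
go((557.1,-91.4,100.6),88.4)"
```

```text
pos [556.9 -91.6 101.9] yaw 85.62 shift [-0.0002  0.0002  0.0013] turn -0.0485 F [-5.5 -3.3  1.7] M [-0.31  0.8  -0.24] w 0.159 t 47.2
```

>>> servo_tool(
  moves=[0,0,0,-0.015,0,0,0,0,-0.03,0,0,0,0,-0.047,0,0,0,0,-0.047,0,0,0,0,-0.025,0,0,0,0,0,0,0,0,0,0.015,0,0,0,0,0.015,0],
)

```text
time_s: 47.92
eef_pos: [556.9, -91.6, 101.9]
tool_rot: [-0.148, -3.138, 0.001]
wrist_force: [-5.7, -2.9, 2.1]
width: 0.155
grip_force: 40.2
```

>>> servo_tool(
  moves=[0,0,0,0,8,0,0,0,0,20,0,0,0,0,35,0,0,0,0,50,0,0,0,0,50,0,0,-0.03,0,50,0,0,-0.06,0,60,0,0,-0.1,0,60,0.01,0.04,-0.12,0,60,0.02,0.08,-0.12,0,60,0.03,0.12,-0.12,0,60,0.04,0.16,-0.12,0,60],
)

```text
time_s: 48.92
eef_pos: [532.4, 71.0, 221.7]
tool_rot: [0.148, 3.136, 0.0]
wrist_force: [1.4, 0.0, -0.9]
width: 0.594
grip_force: 0.0
```

>>> servo_tool(
  moves=[0,0.04,0,0,60,0,0.08,0,0,60,0,0.12,0,0,60,0,0.16,0,0,60,0,0.2,0,0,60,0,0.24,0,0,60,0,0.24,0,0,60,0,0.24,0,0,60],
)

```text
time_s: 49.58
eef_pos: [554.7, 310.0, 220.4]
tool_rot: [-0.142, -3.138, 0.0]
wrist_force: [-0.7, -0.3, -0.1]
width: 0.6
grip_force: 0.0
```

```bash
python3 e.py 2>/dev/null; python3 f.py; python3 -c "
import cv2,numpy as np
a=cv2.imread('pics/topn.png');print(a.shape)
for f in('sc0','sc4','scn'): print(cv2.imread('pics/%s.png'%f)[345:385,229].min(1)[7:30])"
```

```text
pads 2 angle mod60 -5.517558552644495 R [86.1 87.4] mean [495.3 -46.3] knobpix
top 1 326 err world [ 0.5 -0.3] radial -0.0 tang 0.6
top 2 315 err world [ 1.1 -0.1] radial 0.6 tang 1.0
top 3 305 err world [ 0.5 -0.4] radial 0.5 tang -0.4
scene 1 297 err world [-1.   1.1] radial -0.3 tang -1.5
scene 2 328 err world [-0.5  1.6] radial -1.7 tang 0.2
scene 3 310 err world [-1.2  1.2] radial -1.3 tang 1.1
[nan nan] 0 [nan nan nan]
[nan nan] 0 [nan nan nan]
[nan nan] 0 [nan nan nan]
pos [555.  307.7 220.7] yaw 84.64 shift [-0.0393 -0.3972  0.0469] turn 1.0515 F [-0.1 -0.3 -0. ] M [-0.02  0.01 -0.01] w 0.597 t 49.7
top [419.6 201.5] 307 [ 654.8 -107.2   30. ]
top [452.5 223.4] 316 [ 602.1 -181.2   30. ]
top [450.6 262.9] 324 [ 510.4 -172.4   30. ]
top [597.4 322.7] 129 [ 371.  -495.4   30. ]
scene [359.4 160.9] 216 [468.4 437.4  30. ]
scene [242.4 316.5] 298 [ 486.7 -147.7   30. ]
scene [313.1 324. ] 311 [631.7 -81.6  30. ]
scene [274.3 338.7] 326 [ 578.6 -156.    30. ]
scene [ 85. 432.] 212 [ 380.2 -508.1   30. ]
(480, 640, 3)
[131 121 102 100 117 128 130 131 130 131 132 132 131 131 131 132 122 103
  91  85  80  71  64]
[145 135 116 114 134 144 145 146 147 147 146 147 147 147 148 145 132 112
  99  96  90  79  70]
[133 121 105 105 121 131 133 132 133 133 133 133 134 134 133 131 120 103
  91  87  82  72  65]
```

View pics/topn.png

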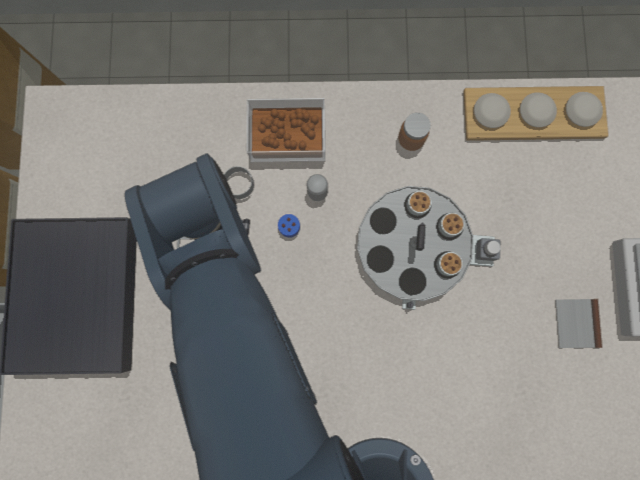

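The final picture shows three moulds aboard, at (419,202), (452,223) and (450,263). The carousel is on click 3, the button stands out and the bystanders haven't moved.

```bash
python3 -c "
from bench import order
print(order.finish_job())"
```

```text
the job is handed in; nothing more can be done
None
```

I turned the carousel back to its stop with the pawl off and put the pawl on again. All three moulds then went aboard within about 2 mm of their pad centres, the carousel stands three clicks on from its stop, and I handed the job in at about 50 s.

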